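# Load the small board into the sanitiser and start it

## Task

Take the small white cutting board out of the drying stand and slide it on edge, long side level, into the slot of the steel sanitiser cabinet until it is fully home against the back stop. The stand's brackets let you take it only by the middle, so you will have to set it down part-way in the slot and then take it, or push it, by its tail end. Then, with the board home, press the cabinet's lever down to its stop and let it spring back up; leave the mug and the glass as they stand.

Things in the scene. Friction and masses are not known exactly. Their poses are not given: they have to be found in the camera images.
- board: Small white plastic cutting board with a grey groove, 160 long (its x) x 12 thick (its y) x 90 high (its z) mm, corners rounded 12 mm, about 0.17 kg, loose. It stands on its long edge in the drying stand. Origin at the middle of its lower edge. Both ends are alike, either may go first, either long edge may be down.
- board_mid (a point): The centre of the board, 45 mm above its lower edge.
- stand: Steel drying stand, fixed, 196 (x) x 70 (y) mm, base 12 mm thick; holds the board upright along its x. Origin on the table under its centre. At each end a U-shaped bracket, 16 mm wide inside and up to 116 mm above the table (14 mm over the board's top edge), covers the board's last 40 mm: only its middle 80 mm can be gripped. Lift the board straight up over 110 mm to clear it.
- cabinet: Slim steel sanitiser cabinet, fixed: housing x = 0 to 138 mm, 71 wide, 120 high. Origin on the table under the slot's mouth; x points into the slot, y to the left seen from the front. Slot 15 mm wide at y = 0, floor 12 mm and ceiling 107 mm above the table, back stop 128 mm deep. In front the floor runs on as an apron from x = -98 mm, 75 mm wide.
- mouth (a point): Middle of the slot's mouth, 57 mm above the table, axes as the cabinet's. Before it on the apron: two low rails, 18 mm apart, 12 mm high above the floor (x = -98 to -18 mm), then two flared guides narrowing from about 28 mm to the slot's 15 mm (x = -22 to 2 mm), tops 62 mm above the table.
- home (a point): Where the board's centre lies when fully home: 48 mm inside the mouth, 57 mm above the table. The board's tail then stands 32 mm out of the mouth, its top edge 102 mm above the table.
- start_lever (a joint): Lever on the cabinet's left (+y) side; pivot at x = 118, y = 72, z = 85 mm of the cabinet, 90 mm to the grip. At 0 it points to the front (-x), 0.45 rad upward; grows as the grip is pressed down; stop at 0.70 rad (0.25 rad below level). A spring returns it by itself: about 1.2 N at the grip at 0, 4 N at the stop.
- lever_grip (a point): Centre of the lever's black grip bar, along the cabinet's y, 16 mm thick, 44 mm long (y = 62 to 106 mm of the cabinet, this point at y = 82). At rest at x = 37 mm of the cabinet and 124 mm above the table; at the stop at x = 31 mm and 63 mm up. Moves with the lever.
- mug_by: White mug, 64x91x50 mm, upside down, left of the work; origin under it. A bystander.
- glass_by: Glass tumbler, 81 mm across, 91 mm high, upside down, at the right behind; origin at the centre of its underside. A bystander.
Things that resemble listed ones, but are neither listed nor needed, are in the scene too. Of the things shaped like the board, the white one is meant.

How it is judged:
On the way, in this order (a step that is already met when the one before it is completed fails the run):
1. the board is fully home in the slot (x of board_mid in the frame of home between -0.005 and 0.004 m and y of board_mid in the frame of home between -0.003 and 0.003 m and z of board_mid in the frame of home between -0.004 and 0.007 m and angle between the x axis of board and the x axis of cabinet, either way round below 0.05 rad and angle between the z axis of board and the z axis of cabinet, either way round below 0.06 rad), for 0.2 s.
2. with the board home, the lever is pressed to its stop (all of step 1 and value of joint start_lever above 0.63 rad), for 0.05 s.
At the end, for the whole second after the job is handed in: Board on its long edge in the slot: centre within 5 mm of home along the slot, 3 mm across, -4 to +7 mm in height, in line within 0.05 rad, upright within 0.06 rad, at rest; the lever, pressed past 0.63 rad with the board home, is back below 0.06 rad (all of step 1 and value of joint start_lever below 0.06 rad and linear speed of board below 0.01 m/s); the robot touches nothing.
It fails at once if the mug is pushed more than 30 mm away or knocked over (distance of mug_by from where it was at the start of the episode above 0.03 m or angle between mug_by's own z axis and vertical above 0.5 rad).
It fails at once if the glass is pushed more than 30 mm away or knocked over (distance of glass_by from where it was at the start of the episode above 0.03 m or angle between glass_by's own z axis and vertical above 0.5 rad).
It also fails if it takes over 67 s, if anything falls off the work surface, if the arm or the gripper's body presses on something with over 40 N, if the wrist force passes 120 N, or if a joint passes its speed limit or range.

## Robot

A 6-joint arm with a two-finger parallel gripper is mounted at the origin on a cart in front of the work surface, level with it; the furniture and walls round the work are solid. World frame = base frame: x ahead of the robot, y to its left, z up, the work surface at z = 0. Lengths are in m, angles in rad, forces in N, time in s.
With the tool pointing down it reaches from about 0.25 to 0.8 m from the base axis. Payload 3.9 kg.
Tool frame: the origin (TCP) lies midway between the tips of the shut fingers; the grasp point (between the pads) lies 19 mm behind it; z points along the fingers, y is the line along which they close (so a half turn about z gives the same grasp; the last joint's range is limited). The gripper opens to 85 mm and grips with 20 to 120 N. Pads are 22 mm wide; open, the fingers measure 114 mm over their backs; the gripper's body (76 mm by 85 mm) begins 54 mm behind the grasp point. The pads swing forward as they close: fully open they stand 13 mm farther back than shut.
Start: joints at [-1.313, 0.26, -0.138, 1.173, 0, 1.571], TCP at [0.134, -0.508, 0.193] pointing down, gripper open.
Joint ranges: [-2.78, 2.78], [-0.83, 1.72], [-1.28, 1.37], [-1.9, 2.12], [-1.57, 1.48], [-3.14, 3.14]. Speed limits (rad/s): [2.57, 2.57, 3.14, 3.14, 3.14, 3.14].

## Interface

Orientations are given as a rotation vector (axis times angle).
In Python, from cell import ctrl gives the robot as it stands.
- The arm moves only by the shell command python3 -m handwheel 'ROWS' [FORCE]. ROWS is a JSON object of lists of equal length, an entry for each row: "slide": the shift along the world's x, y, z in units of 50 cm (1.0 is 50 cm), a list of three; "spin": the turn about the world's z in units of 60 degrees (1.0 is 60 degrees); "jaw": the opening, from -1 (shut) to 1 (fully open). A call has 1 to 20 rows; each row shifts and turns the commanded pose from where the row before left it; what a row does not reach is not made up. A row lasts 1/12 s, in which the tool goes at most 41.7 mm and 7.16 degrees, less where a joint would pass 70% of its speed; a pose out of reach is approached as far as the arm can. A call with a number of a shift or a turn outside -1 to 1 is refused whole. A call with a gripper value outside its range is refused whole. The fingers move at their own pace and stop on an object; FORCE is the grip in N (left out, the last holds). Time passes only in rows, so rows that do not move let the fingers close. It gives the time, the measured TCP pose, the force, the opening and the grip force at its end, in the units of the state.
- ctrl.state(): the state, without advancing time (a new reading comes with each control period).
- ctrl.grab_frame(name): name is "scene" or "top" or "wrist"; returns a dict with "pixels" (384x512x3 uint8, red, green, blue), "depth" (384x512 float32, m along the optical axis (not along the pixel's ray), 0 where there is no reading), "intrinsics" (3x3 intrinsics, pixels), "k1" (the pictures are not rectified: a ray, as slopes to the right and down, at radius r is drawn at 1 + k1 r^2 times it, then the intrinsics apply), "world_to_cam" (4x4, takes a point from world to camera coordinates). Camera axes: x right, y down, z forward; pixel columns grow to the right and rows downward; lengths in m; the calibration is good to about 2 mm. A picture is of the moment at which its call begins.
- ctrl.close_job(): hands the job in; it is judged then, once.
Trained networks look in a picture, given as the dict that the camera call returned (one of the last four; its "shot" number tells which), for a name from the list of things; names that differ only in an ending like _2 or _b are one class to them, and where a whole thing is asked for, a point or a joint stands for the part that bears it (a point fixed in the world has none). Each returns a list of dicts, best first, with "score" (0 to 1); they miss things now and then, are a little off and sometimes report something else, mostly with a low value. They report only what shows in the picture. A call takes as long as a camera call. They do not tell look-alikes from the thing itself.
- ctrl.find_in(picture, label): "position" ([x, y, z] in m, in the coordinates of the camera as it stood for that picture, good to about 4 mm: the middle of the surface that is visible of it).
The state is a dict: "time_s": time; "q": joint angles; "dq": joint speeds; "tau": joint torques, N m; "tcp_pos": TCP position; "orientation": TCP orientation; "contact_force": force on the tool from outside, world axes, zero at the start; "ft_torque": the same for the moment, N m; "grip_width": finger opening in m; "grip_force": force on a finger pad.
Only numpy, scipy, OpenCV 4.12 (cv2) and the standard library are available. Lean on these libraries where they do the work, as an engineer would, in place of code of your own. Each camera call takes 0.05 s, during which the arm holds its last target. There are 200 camera calls.

## Working session

There is one attempt and no reset: what is moved stays moved. The work goes in short steps, Python scripts to look and compute and a shell command to move; the robot and the scene stay as the last step left them, time stands still between calls to the robot, and variables do not carry over. Pictures are saved under pics/ and viewed, at most 10 in all, crops included, and the job is handed in when it is done.

```bash
mkdir -p pics; cat > h.py <<'E'
from cell import ctrl
import numpy as np, cv2
def shot(n):
    return ctrl.grab_frame(n)
def save(f,p,crop=None,s=1):
    im=f["pixels"][:,:,::-1]
    if crop: im=im[crop[1]:crop[3],crop[0]:crop[2]]
    cv2.imwrite(p,cv2.resize(im,None,fx=s,fy=s,interpolation=cv2.INTER_CUBIC))
def cloud(f):
    K=f["intrinsics"];d=f["depth"];h,w=d.shape
    u,v=np.meshgrid(np.arange(w),np.arange(h))
    D=np.array([f["k1"],0,0,0,0],float)
    n=cv2.undistortPoints(np.stack([u,v],-1).reshape(-1,1,2).astype(float),np.array(K,float),D).reshape(h,w,2)
    P=np.dstack([n[...,0]*d,n[...,1]*d,d])
    T=np.linalg.inv(f["world_to_cam"])
    W=P@T[:3,:3].T+T[:3,3]; W[d==0]=np.nan
    return W
def find(f,l):
    T=np.linalg.inv(f["world_to_cam"])
    return [(round(r["score"],2),np.round(T[:3,:3]@np.array(r["position"])+T[:3,3],4)) for r in ctrl.find_in(f,l)]
E
python3 - <<'E'
from h import *
ims=[]
for n in ("scene","top"):
    f=shot(n); np.savez(n,W=cloud(f),px=f["pixels"]); save(f,f"pics/{n}0.png",s=1.5)
    print(n,np.round(np.linalg.inv(f["world_to_cam"])[:3,3],3))
    for l in ("board","stand","cabinet","lever_grip","mug_by","glass_by"): print(l,find(f,l))
print(ctrl.state())
E
```

```text
scene [-0.032  0.502  0.982]
board [(0.86, array([ 0.7919, -0.033 ,  0.0561])), (0.74, array([ 0.5937, -0.0246,  0.094 ]))]
stand [(0.92, array([ 0.546 , -0.0095,  0.033 ])), (0.44, array([0.6201, 0.1655, 0.0826])), (0.36, array([ 0.5947, -0.0249,  0.0908]))]
cabinet [(0.84, array([0.6179, 0.165 , 0.0802])), (0.63, array([ 0.5453, -0.0082,  0.0349]))]
lever_grip [(0.58, array([ 0.5432, -0.0096,  0.0352])), (0.52, array([0.6577, 0.2211, 0.1253]))]
mug_by [(0.76, array([0.5515, 0.348 , 0.0333]))]
glass_by [(0.66, array([ 0.685 , -0.2506,  0.0643]))]
top [0.475 0.038 1.26 ]
board [(0.76, array([ 0.8032, -0.0366,  0.0791])), (0.67, array([ 0.5876, -0.0304,  0.1022]))]
stand [(0.87, array([ 0.5899, -0.0329,  0.0109]))]
cabinet [(0.65, array([0.6458, 0.1549, 0.1201]))]
lever_grip [(0.53, array([0.6735, 0.2176, 0.1237])), (0.34, array([0.6412, 0.1559, 0.1214]))]
mug_by [(0.62, array([0.5664, 0.3314, 0.0406]))]
glass_by [(0.61, array([ 0.6981, -0.2538,  0.0928]))]
{'time_s': 0.7, 'q': array([-1.31300517e+00,  2.59942569e-01, -1.38114093e-01,  1.17269229e+00,
       -2.75934265e-05,  1.57078978e+00]), 'dq': array([ 0.00054629,  0.00102089, -0.00152593,  0.00047028,  0.00108413,
        0.00159882]), 'tau': array([ 8.84841938e-04, -4.05476081e+01,  2.54186672e+01,  7.91474577e-04,
        3.03281895e-04, -6.31850710e-06]), 'tcp_pos': array([ 0.13383357, -0.50764215,  0.19332912]), 'orientation': array([ 3.11548001e+00,  4.03820758e-01, -3.34177159e-05]), 'contact_force': array([-0.13406568, -0.18586845,  0.27589902]), 'ft_torque': array([ 0.0167267 ,  0.01896937, -0.02083125]), 'grip_force': 0.0, 'grip_width': 0.08514033969458279}
```

View pics/scene0.png

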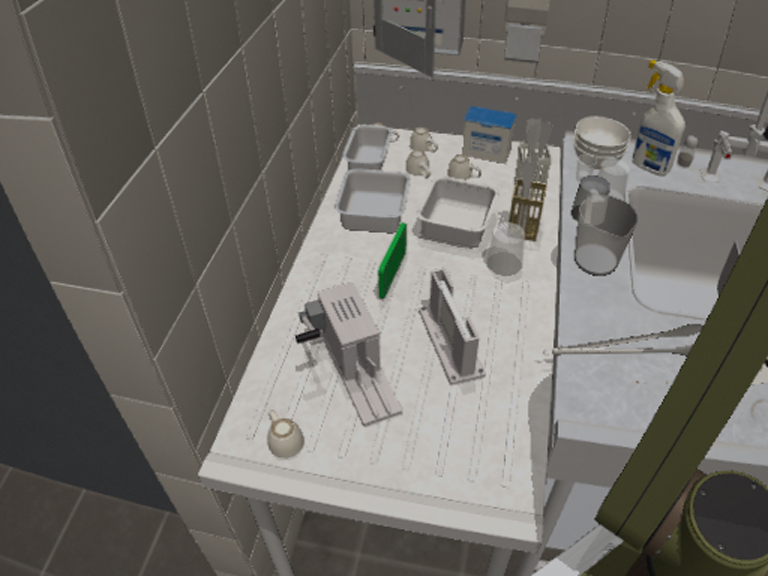

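View pics/top0.png

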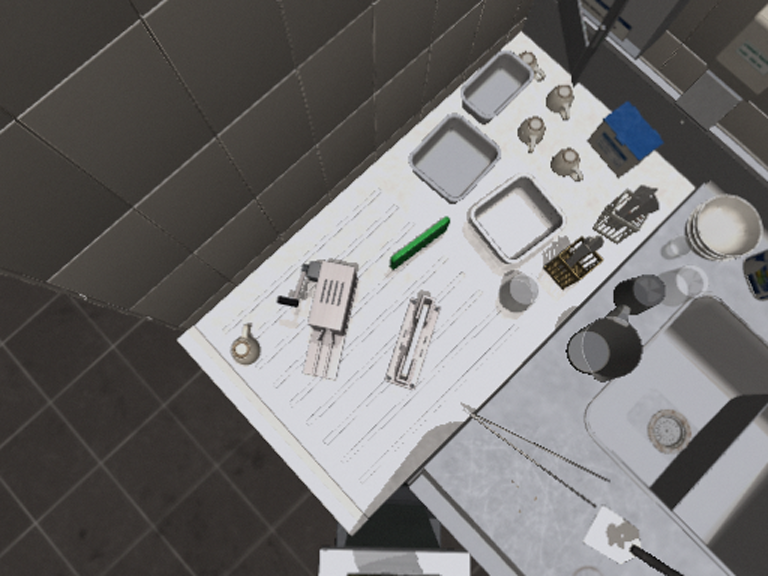

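The scene shows the green look-alike at top-view (420,242), the stand with the white board at (412,338), and the cabinet at (333,300) with its apron below. The lever grip is at (288,300), the mug at (245,345) and the glass at (517,290). Next I fit poses from the cloud.

```bash
cat > fit.py <<'E'
from h import *
def rect(W,z0,z1,c,r):
    m=(W[...,2]>z0)&(W[...,2]<z1)&(np.hypot(W[...,0]-c[0],W[...,1]-c[1])<r)
    P=W[m]; 
    if len(P)<8: return None
    (cx,cy),(a,b),t=cv2.minAreaRect((P[:,:2]*1000).astype(np.float32))
    if a<b: a,b,t=b,a,t+90
    t=(t+90)%180-90
    return len(P),np.round([cx,cy,a,b,t],1),np.round(np.median(P[:,2]),4)
E
python3 - <<'E'
from fit import *
for n in ("top","scene"):
    W=np.load(n+".npz")["W"]
    print(n,"table",np.nanmedian(W[...,2][(abs(W[...,0]-.45)<.05)&(abs(W[...,1]-.05)<.02)]))
    print("roof",rect(W,.112,.13,(.65,.155),.085))
    print("cab all",rect(W,.006,.13,(.6,.15),.16))
    print("apron",rect(W,.006,.03,(.54,.135),.09))
    print("guides",rect(W,.04,.075,(.575,.14),.06))
    print("standbase",rect(W,.006,.02,(.59,-.03),.13))
    print("brackets",rect(W,.109,.125,(.59,-.03),.13))
    print("boardtop",rect(W,.095,.108,(.59,-.03),.06))
    print("grip",rect(W,.112,.14,(.67,.225),.03))
E
```

```text
top table 0.0005845803617982037
roof (948, array([675.3, 170.6, 124.7, 122.4, -11. ]), np.float64(0.1207))
cab all (2370, array([598.9, 147.9, 314.9, 298.3,  84. ]), np.float64(0.1005))
apron (690, array([544.1, 131.8, 158.9, 156.3, -80.7]), np.float64(0.0128))
guides (50, array([603.4, 146. ,  66.7,  36.3, -77.5]), np.float64(0.0594))
standbase (886, array([587.1, -35.7, 245.2, 230.8, -27.5]), np.float64(0.012))
brackets (155, array([590.8, -31.2, 185.8,  27.7, -17. ]), np.float64(0.1163))
boardtop (155, array([589.9, -30.5, 119.5,  26.8, -17.1]), np.float64(0.1025))
grip (99, array([673.2, 232.3,  46.5,  40.7,   1. ]), np.float64(0.1295))
scene table -0.0007791221891362277
roof (1021, array([672.7, 171.6, 131.6, 125.3, -11. ]), np.float64(0.1192))
cab all (3256, array([613. , 123.6, 278.9, 247.6,  68.4]), np.float64(0.0738))
apron (920, array([558.4, 164.1, 144.4,  83. ,  -5.8]), np.float64(0.0114))
guides (200, array([602.5, 153.2,  56.7,  47.1, -62.2]), np.float64(0.0593))
standbase (599, array([576.1, -30.8, 188. , 173.6, -35.5]), np.float64(0.0109))
brackets (184, array([587.4, -29. , 185.7,  28.5, -17.3]), np.float64(0.1137))
boardtop (162, array([590. , -29.9, 119.5,  24.7, -18.7]), np.float64(0.1011))
grip (104, array([661.4, 224. ,  49.9,  36.4, -52.1]), np.float64(0.128))
```

```bash
python3 -m handwheel '{"slide":[[0.042,0.056,0.014],[0.042,0.056,0.014],[0.042,0.056,0.014],[0.042,0.056,0.014],[0.042,0.056,0.014],[0.042,0.056,0.014],[0.042,0.056,0.014],[0.042,0.056,0.014],[0.042,0.056,0.014],[0.042,0.056,0.014],[0.042,0.056,0.014],[0.042,0.056,0.014],[0.042,0.056,0.014],[0.042,0.056,0.014],[0.042,0.056,0.014],[0.042,0.056,0.014],[0.042,0.056,0.014],[0.042,0.056,0.014],[0.042,0.056,0.014],[0.042,0.056,0.014]],"spin":[0.08,0.08,0.08,0.08,0.08,0.08,0.08,0.08,0.08,0.08,0.08,0.08,0.08,0.08,0.08,0.08,0.08,0.08,0.08,0.08],"jaw":[1,1,1,1,1,1,1,1,1,1,1,1,1,1,1,1,1,1,1,1]}' 30
python3 -m handwheel '{"slide":[[0,0,0],[0,0,0],[0,0,0],[0,0,0],[0,0,0],[0,0,0],[0,0,0],[0,0,0],[0,0,0]],"spin":[0.11,0.11,0.11,0.11,0.11,0.11,0.11,0.11,0],"jaw":[1,1,1,1,1,1,1,1,1]}'
python3 - <<'E'
from fit import *
f=shot("wrist");W=cloud(f);np.savez("wrist",W=W,px=f["pixels"]);save(f,"pics/w1.png",s=1.5)
T=np.linalg.inv(f["world_to_cam"]);print(np.round(T,3));s=ctrl.state();print(s["q"],s["tcp_pos"],s["orientation"])
E
```

```text
time_s: 2.37
tcp_pos: [0.5546, 0.054, 0.3338]
orientation: [1.779, 2.589, 0.0]
contact_force: [0.5, -0.0, 0.9]
grip_width: 0.0853
grip_force: 0.0
time_s: 3.12
tcp_pos: [0.5539, 0.0524, 0.3333]
orientation: [0.446, 3.11, 0.0]
contact_force: [0.5, -0.4, -0.0]
grip_width: 0.0851
grip_force: 0.0
[[ 0.281  0.914  0.293  0.479]
 [ 0.96  -0.267 -0.086  0.075]
 [-0.     0.305 -0.952  0.514]
 [ 0.     0.     0.     1.   ]]
[ 9.42511886e-02  3.03124826e-01  2.83627429e-01  1.55129212e+00
 -5.78662270e-09  3.83380497e-01] [0.55385176 0.05235631 0.33330536] [4.52582033e-01 3.10881526e+00 2.52138933e-06]
```

View pics/w1.png

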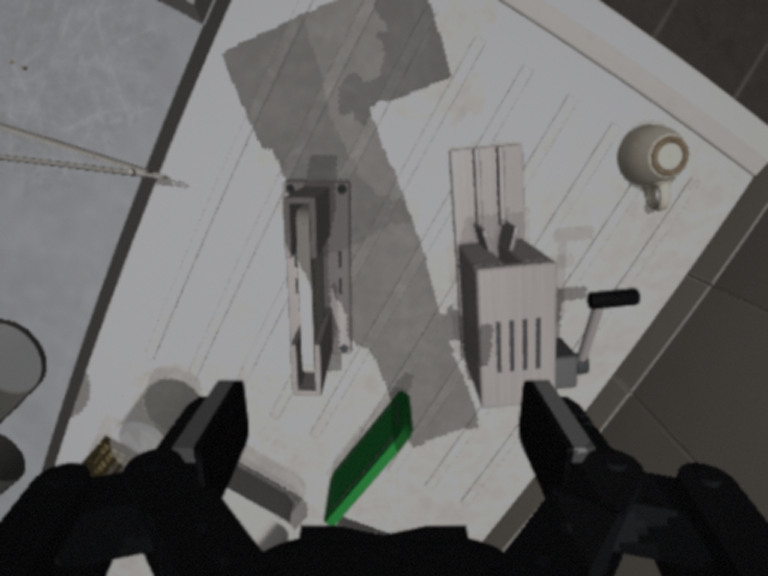

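The wrist view shows the stand and board at (305,290), the apron and rails at (487,200), the roof at (515,330), the grip at (613,298) and the mug at (655,155). All of them can be measured from here.

```bash
cat > fit.py <<'E'
from h import *
def rect(W,z0,z1,c,r,k=3,all=False):
    m=((W[...,2]>z0)&(W[...,2]<z1)&(np.hypot(W[...,0]-c[0],W[...,1]-c[1])<r)).astype(np.uint8)
    if k: m=cv2.morphologyEx(m,cv2.MORPH_OPEN,np.ones((k,k),np.uint8))
    n,L,S,_=cv2.connectedComponentsWithStats(m)
    out=[]
    for i in range(1,n):
        if S[i,4]<15: continue
        P=W[L==i]
        (cx,cy),(a,b),t=cv2.minAreaRect((P[:,:2]*1000).astype(np.float32))
        if a<b: a,b,t=b,a,t+90
        t=(t+90)%180-90
        out.append((len(P),np.round([cx,cy,a,b,t],1).tolist(),round(float(np.median(P[:,2])),4)))
    return sorted(out,reverse=True)[:4]
E
python3 - <<'E'
from fit import *
for n in ("wrist","top"):
    W=np.load(n+".npz")["W"]; print(n)
    print("roof",rect(W,.114,.126,(.65,.155),.13))
    print("rails",rect(W,.018,.03,(.54,.135),.12,0))
    print("apron",rect(W,.006,.03,(.54,.135),.13))
    print("guides",rect(W,.052,.07,(.58,.14),.07,2))
    print("standbase",rect(W,.006,.02,(.59,-.03),.15))
    print("brackets",rect(W,.111,.122,(.59,-.03),.15,2))
    print("boardtop",rect(W,.097,.108,(.59,-.03),.07,2))
    print("grip",rect(W,.112,.14,(.675,.225),.06,2))
E
```

```text
wrist
roof [(4536, [674.9, 143.4, 139.1, 70.8, -11.2], 0.1205), (85, [677.6, 215.1, 24.0, 7.9, 1.5], 0.1193)]
rails [(290, [570.7, 175.1, 114.8, 8.3, -11.8], 0.0239), (239, [547.7, 154.6, 78.5, 8.5, -12.9], 0.0239), (35, [605.7, 129.4, 28.4, 11.5, -64.8], 0.0237), (21, [642.5, 114.3, 30.3, 0.6, -11.0], 0.0246)]
apron [(2957, [569.3, 163.4, 118.9, 76.0, -9.6], 0.0127), (389, [534.8, 11.7, 63.5, 18.5, -16.9], 0.0124), (68, [647.1, 112.5, 40.0, 2.4, -10.6], 0.0125), (37, [611.6, 186.9, 12.9, 6.9, 75.5], 0.0133)]
guides [(142, [608.7, 131.9, 49.2, 38.3, -69.0], 0.0639), (140, [609.0, 172.4, 31.4, 28.7, -54.1], nan)]
standbase [(1824, [595.6, -10.5, 196.1, 39.6, -12.3], 0.0125), (369, [608.4, -68.0, 94.4, 12.9, -17.1], 0.0124), (114, [496.6, -26.5, 27.6, 12.4, 73.4], 0.0129)]
brackets [(475, [539.4, -19.8, 85.0, 37.5, -31.7], nan), (385, [684.7, -67.8, 128.9, 30.7, -28.4], nan)]
boardtop [(879, [592.0, -30.1, 139.2, 14.4, -17.1], nan)]
grip [(522, [690.9, 263.4, 119.4, 67.7, 26.2], nan), (371, [691.0, 194.6, 102.9, 54.3, 36.8], nan)]
top
roof [(984, [677.4, 144.2, 138.6, 71.3, -10.5], 0.1206)]
rails [(55, [559.1, 153.6, 97.6, 7.5, -12.6], 0.0243), (47, [555.0, 179.9, 76.7, 7.0, -10.6], 0.0245)]
apron [(628, [562.6, 165.7, 100.3, 75.5, -10.0], 0.013), (66, [523.6, 16.1, 37.5, 19.3, -13.0], 0.0117), (15, [554.7, 10.6, 13.4, 6.8, 1.1], 0.0117)]
guides []
standbase [(393, [598.1, -11.9, 194.3, 28.5, -17.0], 0.0124), (336, [581.3, -51.4, 189.0, 25.7, -17.1], 0.0128)]
brackets [(74, [660.9, -59.0, 69.7, 32.0, -18.2], 0.1037), (70, [523.1, -17.0, 50.3, 29.8, -23.9], nan)]
boardtop [(156, [589.3, -36.5, 131.4, 14.7, -17.2], nan)]
grip [(97, [669.8, 234.2, 56.7, 54.2, -55.4], nan), (92, [661.9, 171.0, 68.1, 16.4, -11.8], 0.1209)]
```

```bash
python3 -m handwheel '{"slide":[[0.018,-0.041,0],[0.018,-0.041,0],[0.018,-0.041,0],[0.019,-0.042,0],[0,0,-0.05],[0,0,-0.05],[0,0,-0.05],[0,0,-0.05],[0,0,-0.05],[0,0,-0.05],[0,0,-0.05],[0,0,0],[0,0,0]],"spin":[-0.008,0,0,0,0,0,0,0,0,0,0,0,0],"jaw":[1,1,1,1,1,1,1,1,1,1,1,1,1]}'
python3 - <<'E'
from fit import *
f=shot("wrist");W=cloud(f);save(f,"pics/w2.png",s=1.2);s=ctrl.state();print(s["tcp_pos"])
m=(W[...,2]>.097)&(W[...,2]<.108)&(np.hypot(W[...,0]-.59,W[...,1]+.03)<.036)
P=W[m];d=P-[.5904,-.03,0];a=np.radians(-17.1)
n=-d[:,0]*np.sin(a)+d[:,1]*np.cos(a);print(len(P),np.percentile(n,[2,10,50,90,98]))
E
```

```text
time_s: 4.25
tcp_pos: [0.589, -0.0301, 0.1573]
orientation: [-0.464, -3.104, 0.001]
contact_force: [-0.6, 0.4, 0.4]
grip_width: 0.0854
grip_force: 0.0
[ 0.59051706 -0.03013842  0.15897853]
1317 [-0.00777174 -0.00681955 -0.00201933  0.00266353  0.00355786]
```

View pics/w2.png

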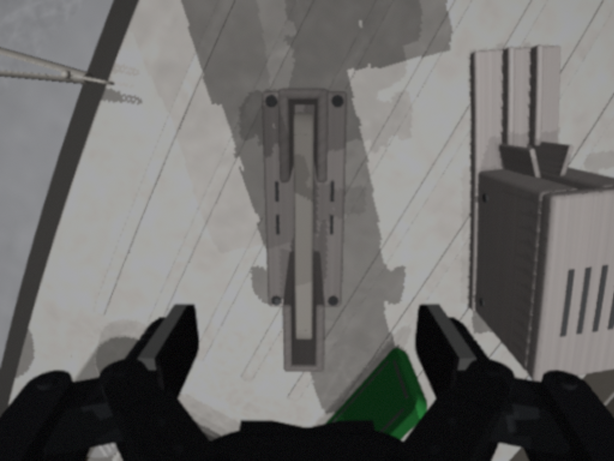

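The board is centred between the fingers at column 303 and parallel to the view, about 2 mm off sideways. I correct that, descend and grip.

```bash
python3 -m handwheel '{"slide":[[-0.001,-0.004,-0.03],[0,0,-0.03],[0,0,-0.03],[0,0,-0.03],[0,0,-0.03],[0,0,-0.028],[0,0,0],[0,0,0],[0,0,0],[0,0,0],[0,0,0],[0,0,0],[0,0,0],[0,0,0],[0,0,0],[0,0,0],[0,0,0],[0,0,0]],"spin":[0,0,0,0,0,0,0,0,0,0,0,0,0,0,0,0,0,0],"jaw":[1,1,1,1,1,1,1,-1,-1,-1,-1,-1,-1,-1,-1,-1,-1,-1]}' 50
```

```text
time_s: 5.8
tcp_pos: [0.5898, -0.0321, 0.0692]
orientation: [-0.462, -3.107, 0.0]
contact_force: [-0.7, 0.3, -0.5]
grip_width: 0.0001
grip_force: 0.0
```

```bash
python3 - <<'E'
from fit import *
f=shot("wrist");g=shot("scene")
im=np.hstack([f["pixels"][:,:,::-1][:,100:400],g["pixels"][:,:,::-1][150:342,180:360].repeat(2,0).repeat(2,1)[:384]])
cv2.imwrite("pics/m1.png",im)
W=cloud(g);print(rect(W,.09,.125,(.59,-.03),.13,2)); print(find(g,"board"),find(f,"board"))
s=ctrl.state();print(s["q"],s["grip_width"],s["tcp_pos"])
E
```

```text
[(330, [581.8, -55.6, 207.8, 67.8, -41.3], 0.1032)]
[(0.8, array([ 0.588 , -0.0242,  0.0765])), (0.79, array([ 0.7916, -0.0369,  0.0562]))] [(0.64, array([ 0.5517, -0.0191,  0.0999]))]
[-5.44377759e-02  4.46237496e-01 -1.92219124e-01  9.32421107e-01
  2.21744086e-05  2.40717577e-01] -0.00029095375061738036 [ 0.58981491 -0.03213201  0.06926101]
```

View pics/m1.png

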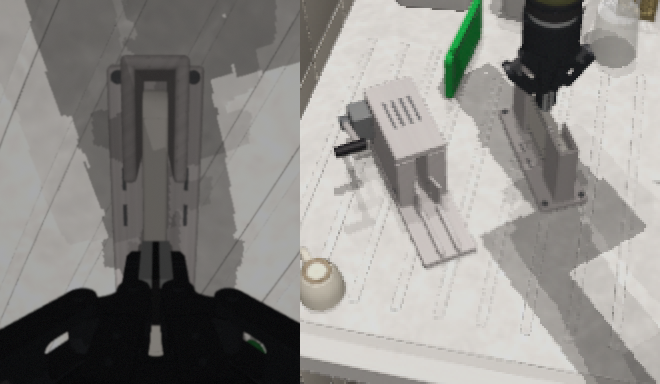

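```bash
python3 - <<'E'
from fit import *
a=np.radians(-17.1);c,sn=np.cos(a),np.sin(a)
for nm in ("wrist","scene","top"):
    f=shot(nm);W=cloud(f);d=W-[.5904,-.030,0]
    A=d[...,0]*c+d[...,1]*sn;N=-d[...,0]*sn+d[...,1]*c
    print(nm)
    for x in range(-90,91,10):
        m=(abs(A-x/1000)<.004)&(abs(N+.002)<.004); z=W[...,2][m]
        print(x,len(z),np.round(np.percentile(z,[5,50,95]),3) if len(z) else "",end=" | ")
    if nm=="scene": 
        save(f,"pics/m2.png",(280,160,380,285),5)
E
```

```text
wrist
-90 497 [0.032 0.115 0.117] | -80 210 [0.012 0.096 0.099] | -70 319 [0.1   0.102 0.103] | -60 315 [0.101 0.102 0.103] | -50 286 [0.101 0.102 0.103] | -40 271 [0.101 0.102 0.104] | -30 248 [0.101 0.102 0.103] | -20 241 [0.102 0.102 0.103] | -10 2521 [0.103 0.156 0.191] | 0 353 [0.145 0.153 0.157] | 10 308 [0.145 0.156 0.163] | 20 0  | 30 0  | 40 0  | 50 85 [0.102 0.103 0.103] | 60 111 [0.102 0.103 0.103] | 70 65 [0.101 0.102 0.103] | 80 0  | 90 0  | scene
-90 30 [-0.839  0.064  0.115] | -80 6 [-0.846 -0.37   0.636] | -70 8 [-0.85   0.1    0.103] | -60 14 [-0.85   0.1    0.536] | -50 35 [-0.845  0.42   0.456] | -40 164 [0.123 0.41  0.507] | -30 35 [0.102 0.327 0.606] | -20 12 [0.099 0.139 0.604] | -10 70 [0.102 0.15  0.203] | 0 4 [0.153 0.156 0.156] | 10 2 [0.588 0.589 0.589] | 20 1 [0.585 0.585 0.585] | 30 0  | 40 1 [0.072 0.072 0.072] | 50 2 [0.034 0.037 0.041] | 60 0  | 70 1 [0.103 0.103 0.103] | 80 1 [0.1 0.1 0.1] | 90 3 [0.09  0.102 0.103] | top
-90 21 [0.64  0.642 0.644] | -80 23 [0.634 0.637 0.639] | -70 21 [0.629 0.631 0.633] | -60 22 [0.623 0.626 0.628] | -50 21 [0.618 0.62  0.622] | -40 20 [0.611 0.614 0.617] | -30 20 [0.606 0.608 0.611] | -20 18 [0.604 0.605 0.608] | -10 13 [0.588 0.592 0.605] | 0 19 [0.591 0.592 0.594] | 10 18 [0.589 0.59  0.593] | 20 16 [0.586 0.587 0.59 ] | 30 13 [0.578 0.581 0.584] | 40 9 [0.567 0.57  0.575] | 50 0  | 60 0  | 70 0  | 80 0  | 90 0  |
```

View pics/m2.png

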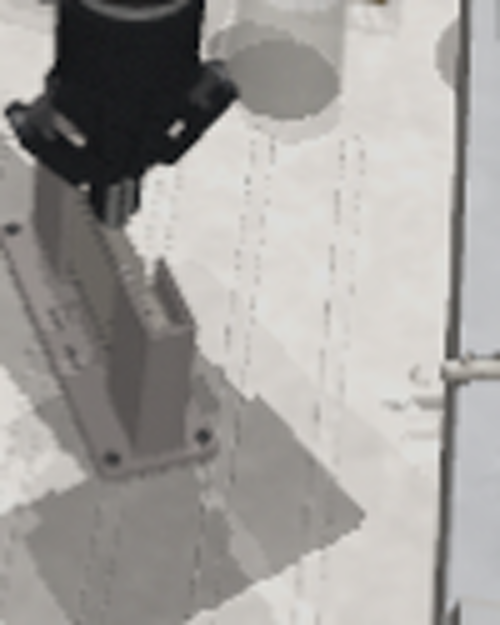

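```bash
python3 - <<'E'
from fit import *
a=np.radians(-17.1);c,sn=np.cos(a),np.sin(a)
f=shot("wrist");W=cloud(f);s=ctrl.state();d=W-s["tcp_pos"]
A=d[...,0]*c+d[...,1]*sn;N=-d[...,0]*sn+d[...,1]*c
for col in (242,248,255,262,268):
    print(col,[(r,round(A[r,col]*1e3),round(N[r,col]*1e3),round(W[r,col,2]*1e3)) for r in range(225,330,8) if np.isfinite(A[r,col])])
print(s["grip_width"],s["grip_force"],s["contact_force"],s["time_s"])
E
```

```text
242 [(225, 24, -10, 12), (233, 31, -10, 12), (241, -11, -6, 113), (249, -10, -6, 120), (257, -11, -5, 128), (265, -11, -5, 136), (273, -11, -5, 141), (281, -12, -5, 148), (289, -11, -4, 153), (297, -12, -4, 159), (305, -11, -4, 161), (313, -11, -4, 166), (321, -14, -4, 174), (329, -11, -4, 173)]
248 [(225, -15, -3, 103), (233, -11, -3, 103), (241, -10, -3, 111), (249, -10, -3, 120), (257, -11, -3, 129), (265, -11, -3, 135), (273, -11, -3, 141), (281, -10, -2, 146), (289, -12, -2, 153), (297, -12, -2, 159), (305, -9, -2, 159), (313, -3, -2, 156), (321, 1, -2, 156), (329, 4, -2, 156)]
255 [(225, -15, 0, 104), (233, -11, 0, 104), (241, -11, 0, 113), (249, -10, 0, 119), (257, -11, 0, 129), (265, -11, 0, 135), (273, -11, 0, 142), (281, -10, 0, 146), (289, -6, 0, 145), (297, -3, 0, 146), (305, 2, 0, 145), (313, 5, 0, 145), (321, 9, 0, 145), (329, 50, 0, 103)]
262 [(225, -15, 4, 103), (233, -10, 4, 102), (241, -11, 3, 113), (249, -11, 3, 120), (257, -11, 3, 128), (265, -11, 3, 135), (273, -10, 3, 140), (281, -10, 3, 146), (289, -12, 3, 153), (297, -10, 3, 156), (305, -6, 3, 155), (313, -3, 3, 155), (321, 1, 3, 155), (329, 4, 3, 155)]
268 [(225, 23, 11, 12), (233, 30, 11, 12), (241, -11, 6, 113), (249, -10, 6, 120), (257, -11, 6, 129), (265, -10, 6, 134), (273, -10, 5, 141), (281, -11, 5, 148), (289, -12, 5, 153), (297, -12, 5, 159), (305, -11, 5, 162), (313, -11, 4, 166), (321, -13, 4, 172), (329, -10, 4, 172)]
-3.521989606715558e-05 0.0 [-0.57114501  0.30388575 -0.05007657] 6.2
```

```bash
python3 -m handwheel '{"slide":[[0,0,0.04],[0,0,0.04],[0,0,0.04],[0,0,0]],"spin":[0,0,0,0],"jaw":[-1,-1,-1,-1]}'
python3 - <<'E'
from fit import *
a=np.radians(-17.1);c,sn=np.cos(a),np.sin(a)
f=shot("wrist");W=cloud(f);s=ctrl.state();d=W-s["tcp_pos"]
A=d[...,0]*c+d[...,1]*sn;N=-d[...,0]*sn+d[...,1]*c
for col in (242,255,268):
    print(col,[(r,round(A[r,col]*1e3),round(N[r,col]*1e3),round(d[r,col,2]*1e3)) for r in range(180,330,6) if np.isfinite(A[r,col])])
print(s["tcp_pos"],s["contact_force"],W[100:105,10:15,2].mean())
E
```

```text
time_s: 6.53
tcp_pos: [0.5928, -0.0323, 0.1334]
orientation: [0.461, 3.1, 0.001]
contact_force: [1.4, 0.4, 0.1]
grip_width: 0.0001
grip_force: 0.0
242 [(180, 5, -12, -119), (186, 11, -12, -118), (192, 17, -12, -119), (198, 23, -12, -119), (204, 30, -13, -120), (210, 36, -13, -118), (216, 37, -12, -106), (222, 38, -12, -91), (228, 37, -11, -77), (234, 38, -11, -65), (240, 37, -10, -52), (246, -10, -6, 51), (252, -10, -5, 56), (258, -10, -5, 62), (264, -10, -5, 67), (270, -10, -5, 70), (276, -10, -5, 75), (282, -11, -5, 81), (288, -11, -4, 85), (294, -12, -4, 90), (300, -11, -4, 92), (306, -11, -4, 95), (312, -11, -4, 98), (318, -15, -4, 106), (324, -14, -4, 107)]
255 [(180, -20, 0, -29), (186, -16, 0, -29), (192, -11, 0, -29), (198, -7, 0, -29), (204, -3, 0, -29), (210, 2, 0, -29), (216, 7, 0, -29), (222, 11, 0, -29), (228, 16, 0, -28), (234, 21, 0, -29), (240, 26, 0, -29), (246, -11, 0, 51), (252, -10, 0, 56), (258, -11, 0, 62), (264, -10, 0, 67), (270, -10, 0, 70), (276, -10, 0, 76), (282, -9, 0, 78), (288, -7, 0, 78), (294, -4, 0, 79), (300, -1, 0, 78), (306, 3, 0, 77), (312, 5, 0, 78), (318, 8, 0, 78), (324, 11, 0, 78)]
268 [(180, 4, 13, -119), (186, 11, 13, -120), (192, 17, 13, -119), (198, 23, 14, -119), (204, 29, 14, -119), (210, 36, 14, -120), (216, 39, 13, -110), (222, 38, 13, -92), (228, 38, 12, -79), (234, 37, 12, -64), (240, 37, 11, -53), (246, -10, 6, 50), (252, -10, 6, 56), (258, -11, 6, 62), (264, -11, 6, 67), (270, -10, 6, 71), (276, -10, 5, 76), (282, -12, 5, 83), (288, -11, 5, 85), (294, -12, 5, 89), (300, -12, 5, 93), (306, -11, 5, 95), (312, -12, 4, 99), (318, -14, 4, 104), (324, -12, 4, 104)]
[ 0.59192412 -0.03227694  0.13154649] [ 0.66205044 -0.09769859 -0.74307267] 0.03054574578139359
```

The depth readings show the shut fingertips ending about 40 mm above the reported TCP, and the scene view agrees. So the tip is higher than reported and the fingers closed above the board. I reopen and go deeper in stages, watching the force.

```bash
python3 -m handwheel '{"slide":[[0,0,0],[0,0,0],[0,0,0],[0,0,0],[0,0,0],[0,0,0],[0,0,0],[0,0,-0.03],[0,0,-0.03],[0,0,-0.03],[0,0,-0.03],[0,0,-0.03],[0,0,-0.02],[0,0,0]],"spin":[0,0,0,0,0,0,0,0,0,0,0,0,0,0],"jaw":[1,1,1,1,1,1,1,1,1,1,1,1,1,1]}' 50
python3 - <<'E'
from fit import *
a=np.radians(-17.1);c,sn=np.cos(a),np.sin(a)
f=shot("wrist");W=cloud(f);s=ctrl.state();d=W-s["tcp_pos"]
A=d[...,0]*c+d[...,1]*sn;N=-d[...,0]*sn+d[...,1]*c
m=(abs(A)<.02)&(abs(N)>.03)&(abs(N)<.07)&(d[...,2]>.02)&(d[...,2]<.15)
P=np.c_[A[m],N[m],d[m][:,2]]
for sg in(-1,1):
    Q=P[P[:,1]*sg>0]; print(sg,len(Q),np.round(np.percentile(Q,[1,50,99],axis=0)*1e3))
b=(abs(W[...,2]-.1025)<.004)&(A<-.012)&(A>-.035)&(abs(N)<.012);print("board N",np.round(np.percentile(N[b],[3,50,97])*1e3,1))
print(s["tcp_pos"])
E
```

```text
time_s: 7.75
tcp_pos: [0.5878, -0.032, 0.042]
orientation: [-0.461, -3.103, 0.001]
contact_force: [-1.0, 0.6, -0.3]
grip_width: 0.0856
grip_force: 0.0
-1 11505 [[-18. -69.  55.]
 [-11. -52. 104.]
 [ 10. -31. 126.]]
1 11519 [[-18.  31.  55.]
 [-11.  53. 104.]
 [  9.  69. 126.]]
board N [-5.4  0.4  5.8]
[ 0.58874732 -0.03207613  0.0432621 ]
```

```bash
python3 -m handwheel '{"slide":[[0,0,-0.017],[0,0,-0.017],[0,0,0],[0,0,0],[0,0,0],[0,0,0],[0,0,0],[0,0,0],[0,0,0],[0,0,0],[0,0,0],[0,0,0],[0,0,0]],"spin":[0,0,0,0,0,0,0,0,0,0,0,0,0],"jaw":[1,1,1,-1,-1,-1,-1,-1,-1,-1,-1,-1,-1]}' 50
```

```text
time_s: 8.88
tcp_pos: [0.5901, -0.0323, 0.0276]
orientation: [0.462, 3.107, -0.0]
contact_force: [-0.0, -0.7, 2.5]
grip_width: 0.0112
grip_force: 49.2
```

```bash
python3 -m handwheel '{"slide":[[0,0,0.02],[0,0,0.03],[0,0,0.04],[0,0,0.04],[0,0,0.04],[0,0,0.04],[0,0,0.03],[0,0,0.02],[-0.018,0.042,0],[-0.018,0.042,0],[-0.018,0.042,0],[-0.018,0.042,0],[-0.018,0.042,0],[-0.018,0.042,0],[-0.018,0.042,0],[-0.018,0.042,0],[-0.018,0.042,0],[-0.019,0.043,0]],"spin":[0,0,0,0,0,0,0,0,0.02,0.02,0.02,0.02,0.018,0,0,0,0,0],"jaw":[-1,-1,-1,-1,-1,-1,-1,-1,-1,-1,-1,-1,-1,-1,-1,-1,-1,-1]}'
python3 -m handwheel '{"slide":[[0,0,0],[0,0,0],[0,0,0]],"spin":[0,0,0],"jaw":[-1,-1,-1]}'
python3 - <<'E'
from fit import *
a=np.radians(-11.2);c,sn=np.cos(a),np.sin(a);s=ctrl.state()
im=[]
for nm in ("wrist","top"):
    f=shot(nm);W=cloud(f);d=W-[.6072,.1568,0]
    A=d[...,0]*c+d[...,1]*sn;N=-d[...,0]*sn+d[...,1]*c
    b=(abs(W[...,2]-.232)<.008)&(A<.0)&(A>-.22)&(abs(N)<.03)
    im.append(f["pixels"][:,:,::-1]); print(nm,b.sum(),"A",np.round(np.percentile(A[b],[1,50,99])*1e3,1),"z",np.percentile(W[...,2][b],[5,50,95]))
    for x in range(-200,0,15):
        q=b&(abs(A-x/1000)<.004)
        if q.sum()>3: print(x,q.sum(),np.round(np.percentile(N[q],[5,50,95])*1e3,1),np.round(np.median(W[...,2][q]),4),end=" | ")
t=s["tcp_pos"]-[.6072,.1568,0];print("tcp cab",t[0]*c+t[1]*sn,-t[0]*sn+t[1]*c,t[2],s["orientation"])
cv2.imwrite("pics/m3.png",np.hstack([cv2.resize(im[0],(400,300)),cv2.resize(im[1][130:290,110:322],(398,300))]))
E
```

```text
time_s: 10.38
tcp_pos: [0.4981, 0.1791, 0.1569]
orientation: [-0.302, -3.126, 0.001]
contact_force: [0.3, -0.3, -2.2]
grip_width: 0.0112
grip_force: 48.8
time_s: 10.63
tcp_pos: [0.499, 0.1781, 0.157]
orientation: [-0.301, -3.126, 0.001]
contact_force: [1.0, 0.0, -3.5]
grip_width: 0.0115
grip_force: 49.1
wrist 10178 A [-188.8 -137.9  -84.4] z [0.22768718 0.2317773  0.23572107]
-185 894 [-5.4 -0.1  5.5] 0.2298 | -170 835 [-5.2  0.3  5.6] 0.2317 | -155 730 [-5.2  0.   5.6] 0.2318 | -140 642 [-5.1  0.1  5.5] 0.2318 | -125 1075 [-15.7   0.5  15.4] 0.2322 | -110 673 [-6.9  0.2  7.6] 0.232 | -95 454 [-5.2  0.2  5.7] 0.2318 | -80 83 [-4.5  0.7  4.5] 0.2319 | top 64 A [-70.6 -50.8 -31.1] z [0.22548932 0.23122794 0.23422441]
-65 14 [-4.8 -0.4  6.2] 0.2318 | -50 13 [-4.3  0.6  6. ] 0.2312 | -35 12 [-4.5  0.5  5. ] 0.2303 | tcp cab -0.11023642656356504 -0.00012456322576851614 0.15702017225218382 [-3.01271928e-01 -3.12648076e+00  1.21965784e-03]
```

View pics/m3.png

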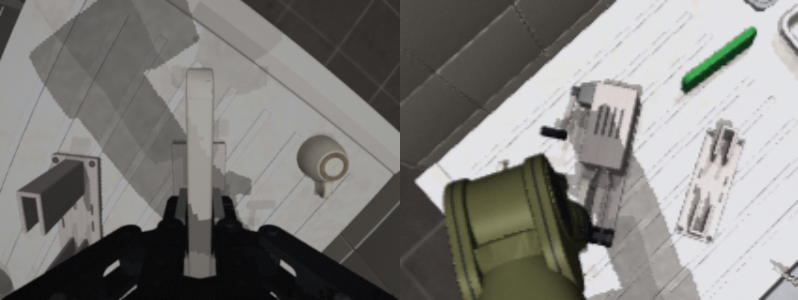

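The board is held straight, at lateral offset about 0, spanning x = -189 to -29 mm of the cabinet with its top at 0.232. I check the rails' centre line before lowering it.

```bash
python3 - <<'E'
from h import *
a=np.radians(-11.2);c,sn=np.cos(a),np.sin(a)
for n in("wrist","top"):
    W=np.load(n+".npz")["W"];d=W-[.6072,.1568,0];A=d[...,0]*c+d[...,1]*sn;N=-d[...,0]*sn+d[...,1]*c;Z=W[...,2]
    for x in(-90,-70,-50,-35):
        m=(abs(A-x/1000)<.008)&(abs(Z-.024)<.003)&(abs(N)<.03); q=N[m]*1e3
        print(n,x,np.round(np.percentile(q[q<0],[5,50,95]),1),np.round(np.percentile(q[q>0],[5,50,95]),1))
    m=(abs(N)<.04)&(abs(Z-.012)<.004)&(A>-.13)&(A<-.05);print("apron A min",np.percentile(A[m],[.5,2]),"N",np.percentile(N[m],[1,99]))
    m=(abs(N)<.045)&(abs(Z-.12)<.004)&(A>-.03)&(A<.16);print("roof A",np.percentile(A[m],[1,99]),"N",np.percentile(N[m],[1,99]))
E
```

```text
wrist -90 [-16.3 -13.8 -11.5] [ 7.9 10.5 12.6]
wrist -70 [-16.7 -14.  -10.8] [ 7.7 10.3 13.5]
wrist -50 [-16.2 -14.6 -11.4] [ 8.5 10.3 13.3]
wrist -35 [-16.6 -14.1 -11.8] [ 8.2 10.2 13.1]
apron A min [-0.09699705 -0.09629328] N [-0.03910765  0.03512643]
roof A [0.00095109 0.13472312] N [-0.03459815  0.03375837]
top -90 [-15.  -12.3 -10.1] [ 9.6 10.4 12.2]
top -70 [-14.5 -10.8  -9.3] [ 9.3 13.  20.2]
top -50 [-14.2 -10.7  -9. ] [ 9.4 11.1 14.6]
top -35 [-14.2 -11.8  -9.2] [ 9.7 12.3 15.2]
apron A min [-0.0960022  -0.09496459] N [-0.03706563  0.03637635]
roof A [0.00305635 0.1377515 ] N [-0.03352131  0.03606534]
```

```bash
python3 -m handwheel '{"slide":[[0,-0.002,-0.03],[0,0,-0.04],[0,0,-0.04],[0,0,-0.04],[0,0,-0.04],[0,0,-0.02],[0,0,-0.015],[0,0,-0.015],[0,0,-0.004],[0,0,-0.004],[0,0,0],[0,0,0]],"spin":[0,0,0,0,0,0,0,0,0,0,0,0],"jaw":[-1,-1,-1,-1,-1,-1,-1,-1,-1,-1,-1,-1]}'
python3 - <<'E'
from fit import *
a=np.radians(-11.2);c,sn=np.cos(a),np.sin(a)
f=shot("wrist");W=cloud(f);d=W-[.6072,.1568,0];A=d[...,0]*c+d[...,1]*sn;N=-d[...,0]*sn+d[...,1]*c;Z=W[...,2]
m=(A<-.07)&(A>-.098)&(abs(Z-.012)<.005)&(abs(N)<.045);print("apron",m.sum(),np.percentile(N[m],[1,99]))
m=(A<-.12)&(A>-.18)&(Z>.085)&(abs(N)<.02);print("board",m.sum(),np.percentile(N[m],[2,50,98]),np.percentile(Z[m],[5,50,95]))
print(ctrl.state()["contact_force"],ctrl.state()["ft_torque"])
E
```

```text
time_s: 11.73
tcp_pos: [0.5, 0.1776, 0.034]
orientation: [0.302, 3.126, 0.001]
contact_force: [-0.8, -0.7, -2.6]
grip_width: 0.0117
grip_force: 49.1
apron 1722 [-0.03812841  0.03597116]
board 15776 [-1.87408214e-02 -9.99878217e-05  1.83475433e-02] [0.1077271  0.13032246 0.16055766]
[-0.57470555 -0.02608746 -1.80319794] [-0.05331224 -0.00881744  0.0276246 ]
```

```bash
python3 -m handwheel '{"slide":[[0,0,-0.008],[0,0,0],[0.0147,-0.0029,0],[0.0147,-0.0029,0],[0.0147,-0.0029,0],[0.0147,-0.0029,0],[0.0147,-0.0029,0],[0.0147,-0.0029,0],[0,0,0]],"spin":[0,0,0,0,0,0,0,0,0],"jaw":[-1,-1,-1,-1,-1,-1,-1,-1,-1]}'
```

```text
time_s: 12.53
tcp_pos: [0.546, 0.1685, 0.0294]
orientation: [0.303, 3.125, 0.001]
contact_force: [-0.0, -0.4, -2.4]
grip_width: 0.0116
grip_force: 49.1
```

```bash
python3 -m handwheel '{"slide":[[0.0147,-0.0029,0],[0.0147,-0.0029,0],[0.0147,-0.0029,0],[0.0147,-0.0029,0],[0.0147,-0.0029,0],[0.0137,-0.0027,0],[0,0,0]],"spin":[0,0,0,0,0,0,0],"jaw":[-1,-1,-1,-1,-1,-1,-1]}'
```

```text
time_s: 13.12
tcp_pos: [0.5893, 0.1599, 0.0294]
orientation: [0.303, 3.125, 0.001]
contact_force: [0.9, 0.3, -1.8]
grip_width: 0.0114
grip_force: 49.1
```

```bash
python3 -m handwheel '{"slide":[[0,0,-0.002],[0,0,-0.002],[0,0,0],[0,0,0]],"spin":[0,0,0,0],"jaw":[-1,-1,-1,-1]}'
```

```text
time_s: 13.45
tcp_pos: [0.587, 0.1601, 0.0277]
orientation: [0.302, 3.127, -0.0]
contact_force: [0.3, -0.6, 1.4]
grip_width: 0.0115
grip_force: 49.5
```

Contact with the floor is felt. Release, rise, back off behind the tail and shut the jaw.

```bash
python3 -m handwheel '{"slide":[[0,0,0],[0,0,0],[0,0,0],[0,0,0],[0,0,0],[0,0,0],[0,0,0],[0,0,0.03],[0,0,0.04],[0,0,0.05],[-0.0416,0.0082,0],[-0.0416,0.0082,0],[-0.0416,0.0082,0],[-0.0416,0.0082,0],[-0.0416,0.0082,0],[0,0,0],[0,0,0],[0,0,0],[0,0,0],[0,0,0]],"spin":[0,0,0,0,0,0,0,0,0,0,0,0,0,0,0,0,0,0,0,0],"jaw":[1,1,1,1,1,1,1,1,1,1,-1,-1,-1,-1,-1,-1,-1,-1,-1,-1]}'
python3 - <<'E'
from fit import *
a=np.radians(-11.2);c,sn=np.cos(a),np.sin(a)
f=shot("wrist");W=cloud(f);g=shot("scene")
cv2.imwrite("pics/m4.png",np.hstack([cv2.resize(f["pixels"][:,:,::-1],(400,300)),cv2.resize(g["pixels"][:,:,::-1][150:300,160:360],(400,300))]))
for n,f in (("wrist",f),("scene",g)):
    W=cloud(f);d=W-[.6072,.1568,0];A=d[...,0]*c+d[...,1]*sn;N=-d[...,0]*sn+d[...,1]*c;Z=W[...,2]
    m=(A<-.005)&(A>-.13)&(abs(Z-.1)<.006)&(abs(N)<.012);print(n,m.sum(),np.percentile(A[m],[1,50,99]) if m.sum() else "",np.median(N[m]),np.median(Z[m]))
s=ctrl.state();t=s["tcp_pos"]-[.6072,.1568,0];print("tcp cab",t[0]*c+t[1]*sn,-t[0]*sn+t[1]*c,t[2])
E
```

```text
time_s: 15.12
tcp_pos: [0.4842, 0.1806, 0.0873]
orientation: [0.303, 3.126, 0.0]
contact_force: [-0.5, 0.1, 0.4]
grip_width: -0.0002
grip_force: 0.0
wrist 328 [-0.06287616 -0.04842179 -0.03732586] 0.0003553080718968829 0.10265358013156067
scene 15 [-0.10144032 -0.05922456 -0.00734559] 0.0037222031507291153 0.09985944289593629
tcp cab -0.12563816177799866 -0.0007523072107296601 0.08721169935646007
```

View pics/m4.png

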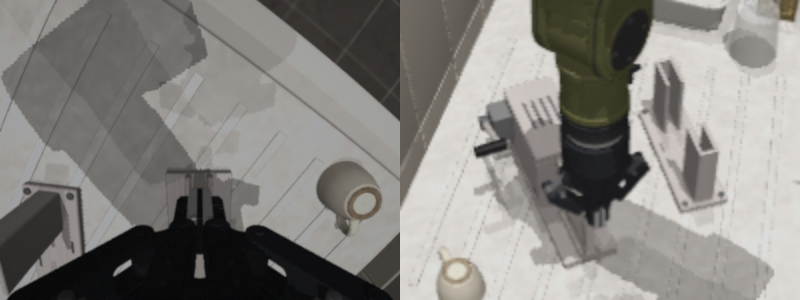

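The board stands by itself in the slot with its top at 0.1025. The shut fingers are behind its tail. Descend and push.

```bash
python3 -m handwheel '{"slide":[[0,0,-0.035],[0,0,-0.035],[0,0,-0.035],[0,0,-0.033],[0,0,0],[0.0098,-0.0019,0],[0.0098,-0.0019,0],[0.0098,-0.0019,0],[0.0098,-0.0019,0],[0.0098,-0.0019,0],[0.0098,-0.0019,0],[0.0098,-0.0019,0]],"spin":[0,0,0,0,0,0,0,0,0,0,0,0],"jaw":[-1,-1,-1,-1,-1,-1,-1,-1,-1,-1,-1,-1]}'
```

```text
time_s: 16.22
tcp_pos: [0.5178, 0.1739, 0.0187]
orientation: [0.302, 3.127, 0.0]
contact_force: [-2.2, 0.1, 1.7]
grip_width: 0.0002
grip_force: 1.2
```

```bash
python3 -m handwheel '{"slide":[[0.0098,-0.0019,0],[0.0098,-0.0019,0],[0.0098,-0.0019,0],[0.0098,-0.0019,0],[0.0098,-0.0019,0],[0.0098,-0.0019,0],[0,0,0]],"spin":[0,0,0,0,0,0,0],"jaw":[-1,-1,-1,-1,-1,-1,-1]}'
```

```text
time_s: 16.8
tcp_pos: [0.5486, 0.168, 0.0183]
orientation: [0.303, 3.125, 0.0]
contact_force: [-1.2, -0.3, -0.2]
grip_width: 0.0002
grip_force: 0.0
```

```bash
python3 -m handwheel '{"slide":[[0.0069,-0.0014,0],[0.0069,-0.0014,0],[0.0069,-0.0014,0],[0.003,-0.0006,0],[0.003,-0.0006,0],[0,0,0]],"spin":[0,0,0,0,0,0],"jaw":[-1,-1,-1,-1,-1,-1]}'
```

```text
time_s: 17.3
tcp_pos: [0.5606, 0.1654, 0.0182]
orientation: [0.302, 3.127, -0.0]
contact_force: [-0.3, 0.5, 0.0]
grip_width: 0.0003
grip_force: 0.2
```

```bash
python3 -m handwheel '{"slide":[[0.003,-0.0006,0],[0.003,-0.0006,0],[0,0,0]],"spin":[0,0,0],"jaw":[-1,-1,-1]}'; python3 - <<'E'
from h import *
s=ctrl.state();print(s["contact_force"],s["ft_torque"],s["tcp_pos"])
E
```

```text
time_s: 17.55
tcp_pos: [0.5634, 0.1649, 0.0183]
orientation: [0.302, 3.127, -0.0]
contact_force: [-0.5, -0.3, -0.0]
grip_width: 0.0001
grip_force: 0.3
[-0.49148237 -0.29205487 -0.03564495] [0.03684124 0.10876018 0.03237814] [0.56342215 0.16487554 0.01828479]
```

```bash
for i in 1; do python3 -m handwheel '{"slide":[[0.002,-0.0004,0],[0.002,-0.0004,0],[0,0,0]],"spin":[0,0,0],"jaw":[-1,-1,-1]}'; done; python3 -m handwheel '{"slide":[[0.002,-0.0004,0],[0.002,-0.0004,0],[0,0,0]],"spin":[0,0,0],"jaw":[-1,-1,-1]}'
```

```text
time_s: 17.8
tcp_pos: [0.565, 0.1645, 0.0183]
orientation: [-0.302, -3.127, -0.0]
contact_force: [-1.2, 0.1, -0.1]
grip_width: 0.0001
grip_force: 0.7
time_s: 18.05
tcp_pos: [0.5648, 0.1645, 0.0183]
orientation: [-0.301, -3.123, -0.001]
contact_force: [-7.2, 1.2, 4.5]
grip_width: 0.0
grip_force: 3.3
```

Force rises at x = -43, exactly where home is expected. Back off, rise and look.

```bash
python3 -m handwheel '{"slide":[[-0.02,0.004,0],[-0.03,0.006,0],[-0.03,0.006,0],[0,0,0.06],[0,0,0.07],[0,0,0.07],[0,0,0.07],[0,0,0.07],[0.06,0.02,0],[0.06,0.02,0],[0,0.01,0],[0,0,0]],"spin":[0,0,0,0,0,0,0,0,0,0,0,0],"jaw":[-1,-1,-1,-1,-1,-1,-1,-1,-1,-1,-1,-1]}'
python3 - <<'E'
from fit import *
a=np.radians(-11.2);c,sn=np.cos(a),np.sin(a)
f=shot("wrist");save(f,"pics/m5.png",s=1.2)
W=cloud(f);d=W-[.6072,.1568,0];A=d[...,0]*c+d[...,1]*sn;N=-d[...,0]*sn+d[...,1]*c;Z=W[...,2]
m=(A<-.005)&(A>-.13)&(abs(Z-.1)<.006)&(abs(N)<.012)
print(m.sum());print(np.percentile(A[m],[1,50,99]),np.percentile(N[m],[5,50,95]),np.median(Z[m])) if m.sum() else 0
m=(A<.06)&(A>.01)&(Z>.115)&(Z<.14)&(N>.05)&(N<.115);print("grip",m.sum(),np.percentile(A[m],[2,50,98]),np.percentile(N[m],[2,50,98]),np.percentile(Z[m],[5,50,98])) if m.sum() else 0
print(find(f,"lever_grip"));s=ctrl.state();print(s["tcp_pos"])
E
```

```text
time_s: 19.05
tcp_pos: [0.5886, 0.1981, 0.1878]
orientation: [0.301, 3.126, 0.001]
contact_force: [-0.0, 0.2, -0.3]
grip_width: -0.0001
grip_force: 0.0
423
[-0.03056127 -0.01878772 -0.00531285] [-0.00610196 -0.00033585  0.00502792] 0.10172413953816672
grip 981 [0.02864823 0.03350204 0.05646198] [0.06511575 0.08264787 0.10423235] [0.12155975 0.13054945 0.13333866]
[(0.63, array([0.6597, 0.2319, 0.1261]))]
[0.58636254 0.1968677  0.18777672]
```

View pics/m5.png

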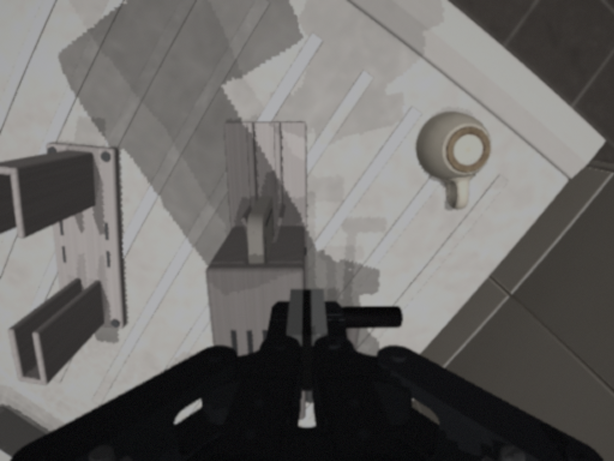

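Board home: its tail shows 31 mm out at pixel (255,240). The grip bar at (370,317) matches the computed (0.659,0.231). I check the wall's clearance before going to the lever.

```bash
python3 - <<'E'
from h import *
for n in("scene","top","wrist"):
    W=np.load(n+".npz")["W"]
    for z0,z1 in((.15,.3),(.3,.6)):
        m=(W[...,2]>z0)&(W[...,2]<z1)&(W[...,1]>.2)
        P=W[m]; 
        if len(P)==0: continue
        r=np.hypot(P[:,0]-.656,P[:,1]-.233);i=np.argsort(r)[:200];print(n,z0,len(P),np.round(r[i[[0,20,199]]],3) if len(r)>199 else r.min(),np.round(P[i[20 if len(i)>20 else 0]],3))
E
```

```text
scene 0.15 6534 [0.143 0.144 0.146] [0.766 0.326 0.165]
scene 0.3 18901 [0.143 0.144 0.145] [0.762 0.33  0.473]
top 0.15 2863 [0.146 0.147 0.149] [0.763 0.334 0.283]
top 0.3 12036 [0.144 0.145 0.146] [0.767 0.327 0.519]
wrist 0.15 3044 [0.144 0.145 0.146] [0.764 0.329 0.182]
```

```bash
python3 -m handwheel '{"slide":[[0.046,0.023,0],[0.046,0.023,0],[0.046,0.023,0],[0,0,-0.04],[0,0,-0.04],[0,0,-0.04],[0,0,-0.03],[0,0,-0.02],[0,0,-0.02],[0,0,-0.02],[0,0,-0.02],[0,0,-0.02],[0,0,-0.02],[0,0,0]],"spin":[0,0,0,0,0,0,0,0,0,0,0,0,0,0],"jaw":[-1,-1,-1,-1,-1,-1,-1,-1,-1,-1,-1,-1,-1,-1]}'
```

```text
time_s: 20.32
tcp_pos: [0.6556, 0.2316, 0.0513]
orientation: [-0.302, -3.126, 0.001]
contact_force: [-1.0, 0.7, 2.0]
grip_width: -0.0001
grip_force: 1.4
```

Contact is felt as a spring load. Press on toward the stop.

```bash
python3 -m handwheel '{"slide":[[0,0,-0.01],[0,0,-0.01],[0,0,-0.01],[0,0,-0.006],[0,0,0]],"spin":[0,0,0,0,0],"jaw":[-1,-1,-1,-1,-1]}'; python3 -m handwheel '{"slide":[[0,0,-0.004],[0,0,-0.004],[0,0,0]],"spin":[0,0,0],"jaw":[-1,-1,-1]}'
```

```text
time_s: 20.73
tcp_pos: [0.6572, 0.2316, 0.0351]
orientation: [0.302, 3.125, 0.0]
contact_force: [0.4, 0.1, 4.3]
grip_width: -0.0001
grip_force: 1.8
time_s: 20.98
tcp_pos: [0.6576, 0.2316, 0.0324]
orientation: [0.302, 3.124, 0.001]
contact_force: [1.2, -1.2, 7.3]
grip_width: 0.0004
grip_force: 3.4
```

```bash
python3 -m handwheel '{"slide":[[0,0,-0.004],[0,0,0],[0,0,0]],"spin":[0,0,0],"jaw":[-1,-1,-1]}'
```

```text
time_s: 21.23
tcp_pos: [0.6578, 0.2316, 0.0319]
orientation: [0.302, 3.123, 0.001]
contact_force: [-0.9, -2.0, 12.9]
grip_width: -0.0002
grip_force: 6.1
```

At the stop: z no longer follows and the force is 13 N. Now rise and check.

```bash
python3 -m handwheel '{"slide":[[0,0,0.01],[0,0,0.02],[0,0,0.03],[0,0,0.03],[0,0,0.04],[0,0,0.05],[0,0,0.06],[0,0,0.06],[-0.06,-0.03,0.03],[-0.06,-0.03,0],[-0.06,-0.02,0],[0,0,0],[0,0,0],[0,0,0]],"spin":[0,0,0,0,0,0,0,0,0,0,0,0,0,0],"jaw":[-1,-1,-1,-1,-1,-1,-1,-1,-1,-1,-1,-1,-1,-1]}'
python3 - <<'E'
from fit import *
a=np.radians(-11.2);c,sn=np.cos(a),np.sin(a)
f=shot("wrist");save(f,"pics/m6.png",s=1.2)
W=cloud(f);d=W-[.6072,.1568,0];A=d[...,0]*c+d[...,1]*sn;N=-d[...,0]*sn+d[...,1]*c;Z=W[...,2]
m=(A<-.005)&(A>-.13)&(abs(Z-.1)<.006)&(abs(N)<.012)
print(m.sum());print(np.percentile(A[m],[1,50,99]),np.percentile(N[m],[5,50,95]),np.median(Z[m])) if m.sum() else 0
m=(A<.06)&(A>.01)&(Z>.05)&(Z<.14)&(N>.06)&(N<.115);print("grip",m.sum(),np.percentile(A[m],[2,50,98]),np.percentile(N[m],[2,50,98]),np.percentile(Z[m],[5,50,98])) if m.sum() else 0
print(find(f,"lever_grip"))
E
```

```text
time_s: 22.4
tcp_pos: [0.5662, 0.1917, 0.1944]
orientation: [0.302, 3.127, 0.0]
contact_force: [0.9, -0.5, -0.6]
grip_width: -0.0002
grip_force: 0.0
368
[-0.0306285  -0.01932027 -0.00544191] [-0.00592348 -0.00044836  0.00498501] 0.10182156496132722
grip 866 [0.02845973 0.03271898 0.05078323] [0.06255345 0.08165357 0.10472185] [0.12196807 0.13052712 0.13329288]
[(0.72, array([0.6573, 0.229 , 0.1236]))]
```

View pics/m6.png

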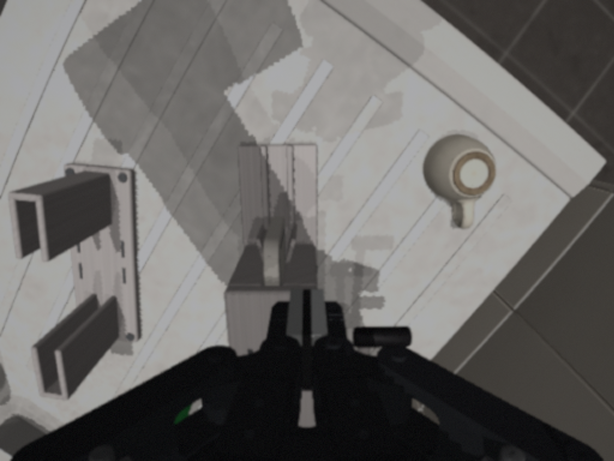

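The board is still home with its tail at (272,260). The lever is back up at (382,337) with its top at 0.13, the mug has not moved, and the robot is clear.

```bash
python3 -c "
from cell import ctrl
print(ctrl.close_job())"
```

```text
the job is handed in; nothing more can be done
None
```

The board is fully home in the slot, the lever was pressed to its stop and sprang back up, the robot ended clear of everything, and the job is handed in (about 22 s used; no verdict was returned).

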